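# Seat the optical post in its holder and set the height collar

## Task

Take the long post with the collar out of the white rack and push it down the bore of the shorter of the two post holders until it stands firmly on the bottom, past the drag of the spring plunger and without forcing it. Then slide the black collar down the post until it rests on the holder's rim, so that the post can be taken out later and put back at the same height, and let go. Leave everything else where it is.

Things in the scene. Friction and masses are not known exactly. Their poses are not given: they have to be found in the camera images.
- post_mid (a point): Middle of the steel post that wears the collar: 12.7 mm diameter, 100 mm long, about 100 g. On its axis: foot 50 mm below, flat top 50 mm above; z points up along it. The foot tapers from 8.7 mm to full size in 5 mm. At the start it stands upright in one of the rack's three holes (any), foot 10 mm above the table. Bare shaft to grip: the top 32 mm, above the collar.
- post_foot (a point): Centre of that post's foot (its lower end face), z axis up along the post.
- collar_foot (a point): Centre of the underside of the black ring-shaped collar on the post, 30 mm outside diameter, 10 mm high; at the start 54 to 58 mm above the post's foot. It slides along the post against a steady friction of about 4 N and stays where it is left. The post cannot be pressed in by its collar: hold the post itself.
- rack: White plastic rack block, 56 x 160 x 40 mm (x, y, z), origin under its centre, fixed; three holes 15 mm wide and 30 mm deep in a row along its y axis at -50, 0 and +50 mm. The two other posts in it are short: their tops are at most 70 mm above the table.
- holder: The shorter of two black post holders, fixed to the table; origin under the centre of its slotted base plate (75 x 50 x 10 mm, x and y). On it an upright tube, 26 mm outside, 50 mm tall, on the origin's axis. A thumbscrew knob of 13 mm diameter sticks out to its +x side, 30 mm from the axis, 46 mm above the table. Post or collar pressed on it with over 30 N leaves marks.
- holder_rim (a point): Centre of the bore's mouth, on the top face of the shorter holder's tube, 60 mm above the table, z up. Bore 14.2 mm wide, blind: it ends on a rubber rest pad on the fastening screw, 24 to 42 mm below the rim. That depth differs each time and cannot be measured from outside, only felt: the push rises by about 4.5 N per mm over the pad's 2.5 mm of give, then hard. Over 30 N on the pad does damage.
- holder_plunger (a point): Centre of the round-nosed spring plunger inside the shorter holder's bore, 14 mm below the rim, on the thumbscrew's side. It presses sideways on the post with about 10 N: a drag of 4 to 14 N while the post moves down, which does not grow with depth and partly fades when the post is held still. The post does not sink by its own weight and stays where it is let go.
- tall_holder_rim (a point): Centre of the bore's mouth of the other, taller post holder, 85 mm above the table: like the shorter one, but its tube is 75 mm tall. Not to be used.
- spare_long: Spare steel post, 60 mm long, no collar, in the rack; origin at the centre of its foot. Leave it.
- spare_short: Spare steel post, 45 mm long, no collar, in the rack; origin at the centre of its foot. Leave it.
- solvent: White dropper bottle, 42 mm diameter, 115 mm tall, orange cap; origin under its centre. Leave it.
- mirror: Mirror in a square black mount on a short steel pedestal, 90 mm tall, 45 mm wide; origin under its centre. Leave it.
- fork: Steel clamping fork lying flat, about 90 x 30 x 8 mm; origin under its centre. Leave it.
- driver: Screwdriver with a black handle lying flat, 170 mm long, 25 mm thick; origin near its middle. Leave it.
- lens_box: Small white plastic lens box, 50 x 50 x 18 mm; origin under its centre. Leave it.

How it is judged:
By the outcome, as a careful person would: the job done as asked, in the order asked, and still so for the second after the job is handed in, with the robot touching nothing.
It also fails if it takes over 50 s, if anything falls off the work surface, if the arm or the gripper's body presses on something with over 40 N, if the wrist force passes 120 N, or if a joint passes its speed limit or range.

## Robot

A 6-joint arm with a two-finger parallel gripper is mounted at the origin on the work surface. World frame = base frame: x ahead of the robot, y to its left, z up, the work surface at z = 0. Lengths are in mm, angles in degrees, forces in N, time in s.
With the tool pointing down it reaches from about 275 to 975 mm from the base axis. Payload 8.4 kg.
Tool frame: the origin (TCP) lies at the centre of the arm's flange, where the gripper is bolted on; the fingertips stand 190 mm ahead of it and the grasp point (between the pads) lies 171 mm ahead of it; y points along the fingers, x is the direction in which the jaws open and shut, and the axes are right-handed (so a half turn about y gives the same grasp; the last joint's range is limited). The gripper opens to 92 mm and grips with 3 to 60 N. Pads are 20 mm wide; open, the fingers measure 128 mm over their backs; the gripper's body (75 mm by 189 mm) begins 69 mm behind the grasp point.
Start: joints at [71.769, 20.225, 93.587, -0, 66.188, -0.138], TCP at [194.11, 594.097, 404.683] pointing down, gripper open.
Joint ranges: [-150.9, 150.9], [-52.94, 120.26], [3.33, 152.33], [-74.26, 254.26], [0, 154.13], [-172.89, 172.89]. Speed limits (degrees/s): [127.2, 127.2, 159.86, 180, 180, 180].

## Interface

Orientations are given as a 3x3 rotation matrix whose columns are the frame's x, y, z axes.
In Python, from rig import observe, read_camera, hand_in gives the robot as it stands.
- The arm moves only by the tool jog_arm, never from a script. Its argument "targets" is a list of rows, each a list of 6 numbers: the shift along the tool's x, y, z in mm, then the turn, a rotation vector about the tool's x, y, z in rad. A call has 1 to 12 rows; each row shifts and turns the commanded pose from where the row before left it, along the tool's axes as they then stand; what a row does not reach is not made up. A row lasts 1/12 s, in which the tool goes at most 41.7 mm and 7.16 degrees, less where a joint would pass 70% of its speed; a pose out of reach is approached as far as the arm can. A call is refused whole if a number of a shift passes 41.7 or a number of a turn 0.125, either way. A call with a gripper value outside its range is refused whole. "grip" is the closure in counts, from 0 (fully open) to 255 (shut), set as the call begins (left out, the last holds). The fingers move at their own pace and stop on an object; the grip force is fixed at half the most. Time passes only in rows, so rows that do not move let the fingers close. It gives the time, the measured TCP pose, the force and the opening at its end, in the units of the state.
- observe(): the state, without advancing time (a new reading comes with each control period).
- read_camera(name): name is "scene" or "top" or "wrist"; returns a dict with "pixels" (384x512x3 uint8, red, green, blue), "K" (3x3 intrinsics, pixels), "T" (4x4, takes a point from camera to world coordinates); the wrist camera has in their place "mount" (4x4, takes a point from camera to tool coordinates, whose origin is the TCP and whose axes are the tool frame's). Camera axes: x right, y up, looking along -z (the intrinsics and any distortion apply to the point x, -y, -z); pixel columns grow to the right and rows downward; lengths in mm; the calibration is good to about 2 mm. A picture is of the moment at which its call begins: read the wrist's pose just before it. There is no depth.
- hand_in(): hands the job in, once; it reports no verdict.
The state is a dict: "time": time; "q": joint angles; "qd": joint speeds; "effort": joint torques, N m; "tcp_pos": TCP position; "eef_rot": TCP orientation; "force": force on the tool from outside, world axes, zero at the start; "torque": the same for the moment, N m; "gripper_width": finger opening in mm.
Only numpy, scipy, OpenCV 4.12 (cv2) and the standard library are available. Lean on these libraries where they do the work, as an engineer would, in place of code of your own. Each camera call takes 0.05 s, during which the arm holds its last target.

## Working session

There is one attempt and no reset: what is moved stays moved. The work goes in short steps, Python scripts to look and compute and a tool call to move; the robot and the scene stay as the last step left them, time stands still between calls to the robot, and variables do not carry over. Pictures are saved under pics/ and viewed, and the job is handed in when it is done.

Besides the shell and the picture viewer there is one more tool, called after ">>>" by a JSON object that holds its "name" and its "arguments". jog_arm: Moves the arm, as the interface text tells. Its arguments: {"type":"object","properties":{"targets":{"type":"array","items":{"type":"array","items":{"type":"number"}}},"grip":{"type":"number"}},"required":["targets"]}

```bash
ls; mkdir -p pics; python3 - <<'E'
from rig import *
import cv2
s=observe();print(s)
for n in("scene","top","wrist"):
    c=read_camera(n);cv2.imwrite(f"pics/{n}0.png",c["pixels"][:,:,::-1]);print(n,{k:v for k,v in c.items() if k!="pixels"})
E
```

```text
pics
{'time': 0.0, 'q': array([ 7.17678220e+01,  2.02607725e+01,  9.36289271e+01,  1.15610361e-03,
        6.61875660e+01, -1.40226800e-01]), 'qd': array([ 0.09489008, -0.02922254, -0.10087296,  0.06706443,  0.04753958,
        0.10513973]), 'effort': array([-1.12729296e-03, -5.93860102e+01, -3.34205675e+01,  6.96372706e-02,
        2.39866704e-02, -1.02877759e-04]), 'tcp_pos': array([194.0404771 , 593.86661687, 403.98331682]), 'eef_rot': array([[ 3.10550360e-01, -4.39448533e-04, -9.50556827e-01],
       [ 9.50555972e-01, -1.27506189e-03,  3.10550670e-01],
       [-1.34848982e-03, -9.99999091e-01,  2.17494980e-05]]), 'force': array([-0.63527041, -0.44021199, -0.75560382]), 'torque': array([-0.0149653 ,  0.02925388, -0.0216207 ]), 'gripper_width': 91.93732988691094}
scene {'K': array([[494.53171605,   0.        , 258.84685827],
       [  0.        , 494.53171605, 188.71825815],
       [  0.        ,   0.        ,   1.        ]]), 'T': array([[-9.75816015e-02, -6.93527573e-01,  7.13790822e-01,
         1.24018312e+03],
       [ 9.95093573e-01, -7.97579184e-02,  5.85444751e-02,
        
[... 519 characters left out ...]
7613e+01],
       [ 1.88221167e-02,  1.51884550e-01,  9.88219010e-01,
         8.93736799e+02],
       [ 0.00000000e+00,  0.00000000e+00,  0.00000000e+00,
         1.00000000e+00]])}
wrist {'K': array([[266.44618996,   0.        , 254.06183571],
       [  0.        , 266.44618996, 191.91167496],
       [  0.        ,   0.        ,   1.        ]]), 'mount': array([[ 9.99999340e-01, -1.14808719e-03, -4.84477486e-05,
         3.24298136e-01],
       [ 2.40417394e-04,  2.50262594e-01, -9.68177967e-01,
         1.97256569e+01],
       [ 1.12367738e-03,  9.68177316e-01,  2.50262705e-01,
         7.01462629e+01],
       [ 0.00000000e+00,  0.00000000e+00,  0.00000000e+00,
         1.00000000e+00]])}
```

View pics/scene0.png

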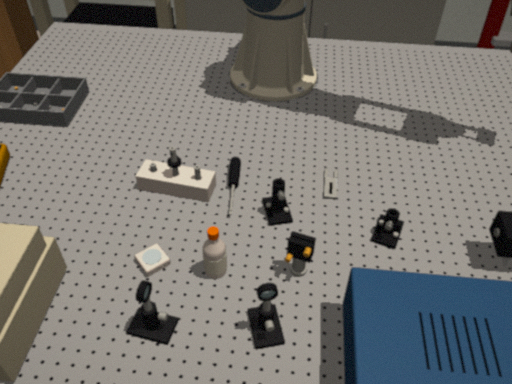

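View pics/top0.png

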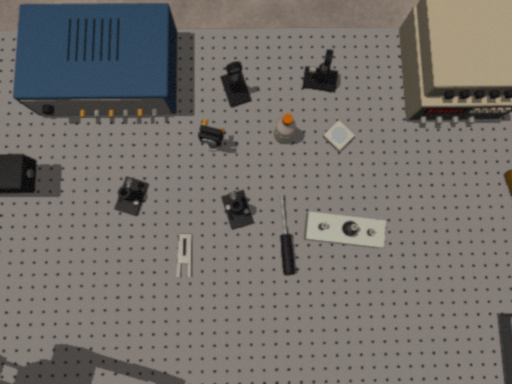

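View pics/wrist0.png

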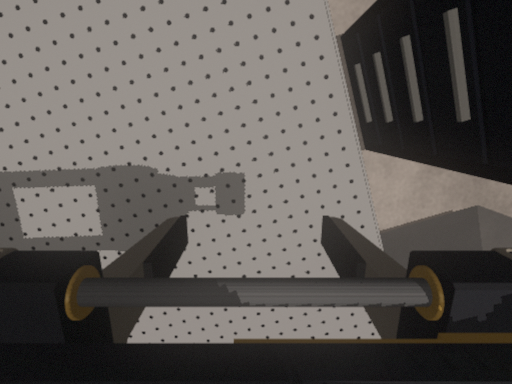

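The rack is at top image (345,229) with the collared post in its middle hole. The two candidate holders are at top (131,193) and (237,208), which in the scene view are (388,230) and (278,200). I'll zoom in.

```bash
python3 - <<'E'
import cv2,numpy as np
s=cv2.imread("pics/scene0.png");t=cv2.imread("pics/top0.png")
f=lambda im,x,y:cv2.resize(im[y:y+56,x:x+75],None,fx=5,fy=5,interpolation=cv2.INTER_CUBIC)
a=np.vstack([np.hstack([f(s,240,170),f(s,350,195)]),np.hstack([f(t,200,178),f(t,95,165)])])
cv2.imwrite("pics/z1.png",a)
g=lambda im,x,y:cv2.resize(im[y:y+60,x:x+100],None,fx=6,fy=5,interpolation=cv2.INTER_CUBIC)
cv2.imwrite("pics/z2.png",np.vstack([g(s,125,140),g(t,295,200)]))
E
```

```text
(no output)
```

View pics/z1.png

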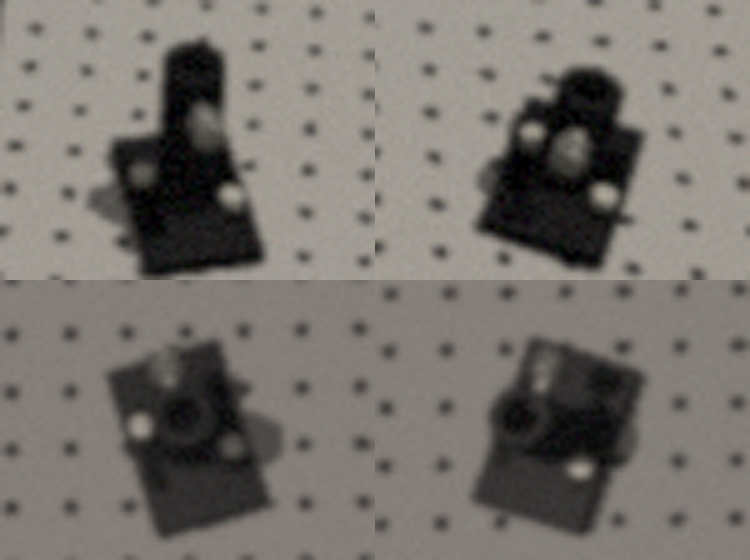

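View pics/z2.png

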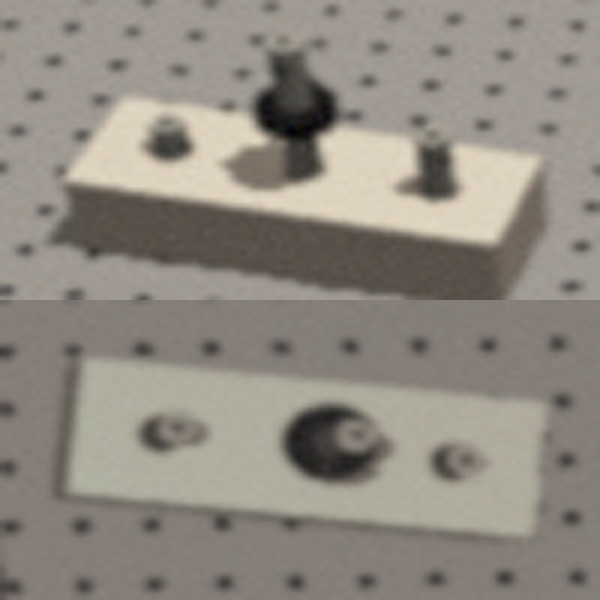

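```bash
cat > h.py <<'E'
import numpy as np,cv2
from rig import *
CAL={}
def cam(n,pose=None):
    c=read_camera(n)
    if n=="wrist":
        s=pose
        T=np.eye(4);T[:3,:3]=s["eef_rot"];T[:3,3]=s["tcp_pos"];c["T"]=T@c["mount"]
    return c
def ray(c,u,v):
    d=np.linalg.inv(c["K"])@[u,v,1.];d=np.array([d[0],-d[1],-d[2]])
    d=c["T"][:3,:3]@d;return c["T"][:3,3],d/np.linalg.norm(d)
def plane(c,u,v,z):
    o,d=ray(c,u,v);return o+d*(z-o[2])/d[2]
def proj(c,p):
    q=np.linalg.inv(c["T"])@np.append(p,1);x,y,z=q[0],-q[1],-q[2]
    return (c["K"]@[x/z,y/z,1])[:2]
def tri(r1,r2):
    A=np.zeros((3,3));b=np.zeros(3)
    for o,d in(r1,r2):
        M=np.eye(3)-np.outer(d,d);A+=M;b+=M@o
    p=np.linalg.solve(A,b);return p,[np.linalg.norm((np.eye(3)-np.outer(d,d))@(p-o)) for o,d in(r1,r2)]
E
python3 - <<'E'
from h import *
t=cam("top");s=cam("scene")
for n,a,b in[("right",(123,192.2),(392.2,212.6)),("left",(236.6,203.6),(278.2,180.6)),("posttop",(354.1,226.6),(172.5,148.6))]:
    print(n,tri(ray(t,*a),ray(s,*b)))
for n,z,a,b in[("right60",60,(123,192.2),(392.2,212.6)),("left85",85,(236.6,203.6),(278.2,180.6)),("posttop",110,(354.1,226.6),(172.5,148.6))]:
    print(n,plane(t,*a,z)[:2],plane(s,*b,z)[:2])
# rack corners at z=40
for u,v in[(79,359),(549,402),(532,537),(70,492)]:
    print(plane(t,295+(u+.5)/6-.5,200+(v-300+.5)/5-.5,40)[:2])
# white thumbscrew etc
for n,(u,v) in dict(Ra=(546,365),Rb=(580,468),La=(165,365),Lb=(140,425)).items():
    o=(200,178) if n[0]=='L' else (95-75,165)
    print(n,plane(t,o[0]+u/5,o[1]+(v-280)/5,46)[:2])
E
```

```text
right (array([561.27686938, 276.83033917,  57.14997186]), [np.float64(1.3694197169023206), np.float64(1.3694197169022553)])
left (array([530.07562777,  49.60220348,  88.50776644]), [np.float64(0.28657909533968823), np.float64(0.2865790953396541)])
posttop (array([ 479.8742041 , -171.48510781,  107.49729871]), [np.float64(0.6740326563666152), np.float64(0.6740326563665913)])
right60 [560.86923996 277.40309996] [564.43294249 274.56695661]
left85 [530.54480951  49.41468389] [526.3246775   49.78117512]
posttop [ 479.77446521 -171.54455134] [ 482.94200055 -169.84304582]
[517.63806041 -95.26471349]
[ 496.9469621  -256.07066681]
[ 442.01601758 -246.5631371 ]
[463.28192966 -90.10478591]
Ra [584.07590223 269.59677505]
Rb [541.28288793 254.74909253]
La [553.48842398  57.65046227]
Lb [528.94133978  68.10834378]
```

The shorter holder is the right-hand one, with its rim near (562, 276, 60). The post is near (480, -171). I'll turn the tool square to the world axes and move over the rack.

>>> {"name": "jog_arm", "arguments": {"targets": [[0,5,0,0,0.114,0],[0,5,0,0,0.114,0],[0,5,0,0,0.114,0],[0,5,0,0,0.114,0],[0,5,0,0,0.114,0],[0,5,0,0,0.114,0],[0,5,0,0,0.114,0],[0,5,0,0,0.114,0],[0,5,0,0,0.114,0],[0,5,0,0,0.114,0],[0,5,0,0,0.114,0]], "grip": 144}}

```text
time: 1.17
tcp_pos: [194.1, 594.1, 349.3]
eef_rot: [[1.0, -0.0, 0.005], [-0.005, -0.0, 1.0], [-0.0, -1.0, -0.0]]
force: [-0.8, -0.1, 0.0]
gripper_width: 39.9
```

>>> {"name": "jog_arm", "arguments": {"targets": [[13,0,-34.8,0,0,0],[13,0,-34.8,0,0,0],[13,0,-34.8,0,0,0],[13,0,-34.8,0,0,0],[13,0,-34.8,0,0,0],[13,0,-34.8,0,0,0],[13,0,-34.8,0,0,0],[13,0,-34.8,0,0,0],[13,0,-34.8,0,0,0],[13,0,-34.8,0,0,0],[13,0,-34.8,0,0,0]]}}

```text
time: 2.08
tcp_pos: [337.6, 209.8, 349.9]
eef_rot: [[1.0, 0.0, -0.001], [0.001, 0.0, 1.0], [0.0, -1.0, 0.0]]
force: [1.1, 0.5, 0.2]
gripper_width: 40.2
```

>>> {"name": "jog_arm", "arguments": {"targets": [[13,0,-34.8,0,0,0],[13,0,-34.8,0,0,0],[13,0,-34.8,0,0,0],[13,0,-34.8,0,0,0],[13,0,-34.8,0,0,0],[13,0,-34.8,0,0,0],[13,0,-34.8,0,0,0],[13,0,-34.8,0,0,0],[13,0,-34.8,0,0,0],[13,0,-34.8,0,0,0],[13,0,-34.8,0,0,0],[0,0,0,0,0,0]]}}

```text
time: 3.08
tcp_pos: [483.0, -176.1, 350.1]
eef_rot: [[1.0, 0.003, 0.002], [-0.002, -0.002, 1.0], [0.003, -1.0, -0.002]]
force: [0.0, 0.4, -0.6]
gripper_width: 40.0
```

```bash
python3 - <<'E'
from h import *
s=observe();print(s["time"],s["tcp_pos"],s["eef_rot"].round(4),s["force"],s["gripper_width"],s["qd"])
c=cam("wrist",s);cv2.imwrite("pics/w1.png",c["pixels"][:,:,::-1])
for p in[(480,-171,110),(480,-171,78)]:print(proj(c,p))
E
```

```text
3.0833 [ 482.96883347 -176.09586723  350.13338651] [[ 1.      0.0031  0.0016]
 [-0.0016 -0.0025  1.    ]
 [ 0.0031 -1.     -0.0025]] [ 0.00711659  0.41287648 -0.59451086] 40.04636353434456 [ 3.6700796  -2.1223724   4.37146673  1.82657847  0.93607826  5.15520816]
[249.48390255 200.65085324]
[249.95853984 191.31774251]
```

View pics/w1.png

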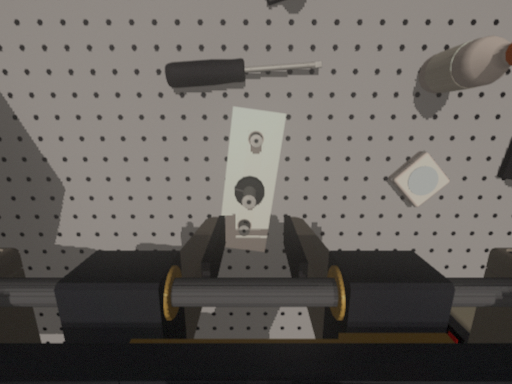

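The post top shows at (249,202), against a prediction of (249.5,200.7). I'll go closer and let it settle.

>>> {"name": "jog_arm", "arguments": {"targets": [[-1.5,14,2.5,0,0,0],[-1.5,14,2.5,0,0,0],[0,12,0,0,0,0],[0,0,0,0,0,0],[0,0,0,0,0,0],[0,0,0,0,0,0]]}}

```text
time: 3.63
tcp_pos: [478.0, -165.8, 310.3]
eef_rot: [[1.0, 0.0, -0.002], [0.002, -0.0, 1.0], [0.0, -1.0, -0.0]]
force: [1.0, 0.4, 0.6]
gripper_width: 40.0
```

```bash
python3 - <<'E'
from h import *
s=observe();print(s["time"],s["tcp_pos"],s["eef_rot"].round(4),s["force"],s["gripper_width"],s["qd"])
c=cam("wrist",s);im=c["pixels"][:,:,::-1];cv2.imwrite("pics/w2.png",im)
p=proj(c,(480,-171,110));print(p)
x0,y0=int(p[0])-50,int(p[1])-40
cv2.imwrite("pics/w2z.png",cv2.resize(im[y0:y0+80,x0:x0+100],None,fx=7,fy=7,interpolation=cv2.INTER_CUBIC));print(x0,y0)
E
```

```text
3.6333 [ 478.01167226 -165.82346671  310.28652941] [[ 1.0e+00  4.0e-04 -1.5e-03]
 [ 1.5e-03 -1.0e-04  1.0e+00]
 [ 4.0e-04 -1.0e+00 -1.0e-04]] [1.00063661 0.39698602 0.64269606] 39.98707963242441 [-0.20572673 -0.27112317 -0.43006204 -0.06225928 -0.14045829 -0.08132441]
[256.29520801 230.46869429]
206 190
```

View pics/w2z.png

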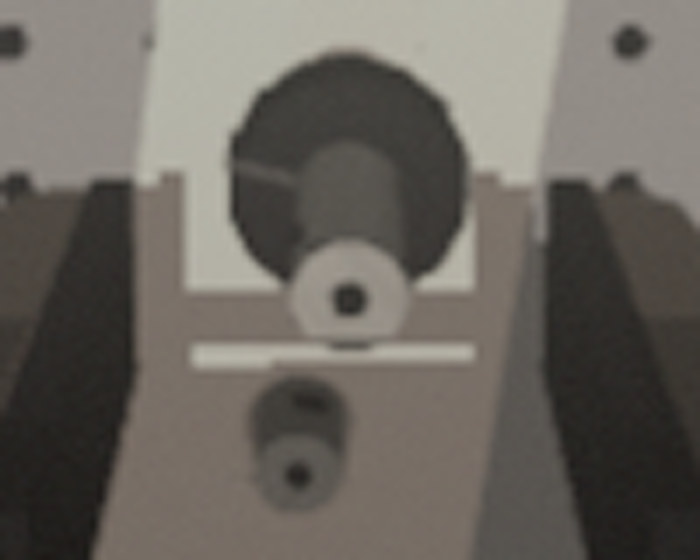

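```bash
python3 - <<'E'
from h import *
s=observe();c=cam("wrist",s);print(s["tcp_pos"]);p=plane(c,255.6,232.3,110);print(p,s["eef_rot"].T@(p-s["tcp_pos"]))
# other scene/top rays
E
```

```text
[ 478.14362983 -165.9457436   310.49164051]
[ 479.7553601  -172.68980728  110.        ] [  1.40110468 200.49506751  -6.68900539]
```

>>> {"name": "jog_arm", "arguments": {"targets": [[0.8,0,-3.1,0,0,0],[0.8,0,-3.1,0,0,0],[0,10,0,0,0,0],[0,10,0,0,0,0],[0,10,0,0,0,0],[0,9.5,0,0,0,0],[0,0,0,0,0,0],[0,0,0,0,0,0]]}}

```text
time: 4.4
tcp_pos: [479.1, -172.3, 269.1]
eef_rot: [[1.0, -0.002, -0.001], [0.001, 0.001, 1.0], [-0.002, -1.0, 0.001]]
force: [-0.2, 0.2, -0.1]
gripper_width: 40.3
```

```bash
python3 - <<'E'
from h import *
s=observe();print(s["time"],s["tcp_pos"],s["eef_rot"].round(4),s["force"],s["gripper_width"])
c=cam("wrist",s);im=c["pixels"][:,:,::-1]
print(proj(c,(479.8,-172,110)))
cv2.imwrite("pics/w3.png",cv2.resize(im[180:330,150:350],None,fx=4,fy=4,interpolation=cv2.INTER_CUBIC))
E
```

```text
4.4 [ 479.12369763 -172.25504948  269.11494396] [[ 1.0e+00 -2.1e-03 -1.0e-03]
 [ 1.0e-03  8.0e-04  1.0e+00]
 [-2.1e-03 -1.0e+00  8.0e-04]] [-0.19063187  0.17713361 -0.10727692] 40.34664937529596
[255.27948094 249.96449908]
```

View pics/w3.png

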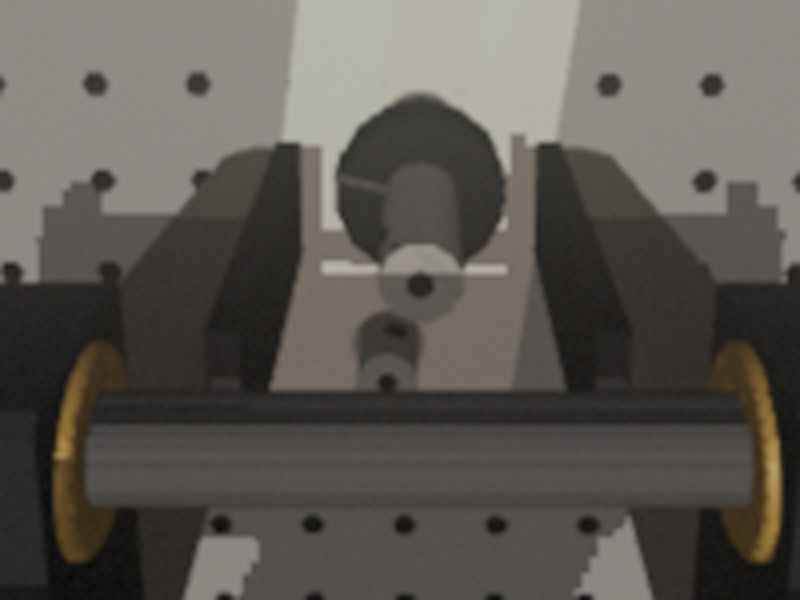

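The post top is at (255,251), as predicted and centred between the fingers. Closing the gripper.

>>> {"name": "jog_arm", "arguments": {"targets": [[0,0,0,0,0,0],[0,0,0,0,0,0],[0,0,0,0,0,0],[0,0,0,0,0,0],[0,0,0,0,0,0],[0,0,0,0,0,0]], "grip": 255}}

```text
time: 4.95
tcp_pos: [479.5, -172.5, 270.5]
eef_rot: [[1.0, 0.0, -0.001], [0.001, -0.0, 1.0], [0.0, -1.0, -0.0]]
force: [0.8, 0.2, 2.2]
gripper_width: 11.8
```

```bash
python3 - <<'E'
from h import *
s=observe();print(s["time"],s["tcp_pos"],s["eef_rot"].round(4),s["force"],s["torque"],s["gripper_width"])
c=cam("wrist",s);im=c["pixels"][:,:,::-1]
cv2.imwrite("pics/w4.png",cv2.resize(im[180:330,150:350],None,fx=4,fy=4,interpolation=cv2.INTER_CUBIC))
E
```

```text
4.95 [ 479.54709634 -172.46765023  270.48347496] [[ 1.e+00  4.e-04 -1.e-03]
 [ 1.e-03 -2.e-04  1.e+00]
 [ 4.e-04 -1.e+00 -2.e-04]] [0.75545922 0.19553521 2.20186499] [-0.07007497  0.13361483  0.00706366] 11.821472472365636
```

View pics/w4.png

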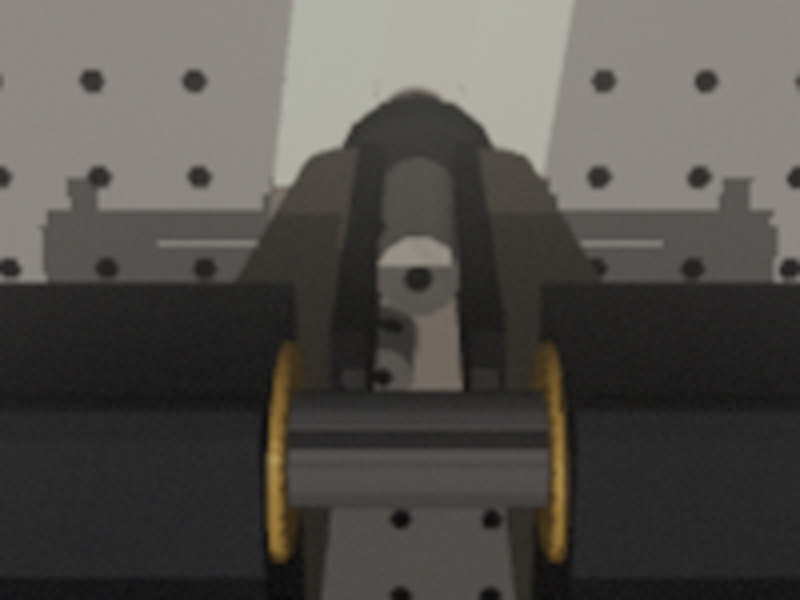

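>>> {"name": "jog_arm", "arguments": {"targets": [[0,-5,0,0,0,0],[0,-10,0,0,0,0],[0,-15,0,0,0,0],[0,-15,0,0,0,0],[0,-15,0,0,0,0],[0,-15,0,0,0,0],[0,-15,0,0,0,0],[0,-15,0,0,0,0],[0,-10,0,0,0,0],[0,-5,0,0,0,0]]}}

```text
time: 5.83
tcp_pos: [479.7, -172.5, 392.2]
eef_rot: [[1.0, 0.002, -0.001], [0.001, -0.001, 1.0], [0.002, -1.0, -0.001]]
force: [-0.2, -0.1, -1.3]
gripper_width: 12.1
```

>>> {"name": "jog_arm", "arguments": {"targets": [[2,0,8,0,0,0],[3,0,18,0,0,0],[5,0,28,0,0,0],[5,0,28,0,0,0],[5,0,28,0,0,0],[5,0,28,0,0,0],[5,0,28,0,0,0],[5,0,28,0,0,0],[5,0,28,0,0,0]]}}

```text
time: 6.58
tcp_pos: [518.9, 51.6, 389.3]
eef_rot: [[1.0, -0.001, -0.001], [0.001, 0.0, 1.0], [-0.001, -1.0, 0.0]]
force: [0.6, 0.1, -0.6]
gripper_width: 11.9
```

>>> {"name": "jog_arm", "arguments": {"targets": [[5,0,28,0,0,0],[5,0,28,0,0,0],[5,0,28,0,0,0],[5,0,28,0,0,0],[5,0,28,0,0,0],[5,0,28,0,0,0],[5,0,28,0,0,0],[4,0,18,0,0,0],[3,0,8,0,0,0],[0,0,0,0,0,0],[0,0,0,0,0,0],[0,0,0,0,0,0]]}}

```text
time: 7.58
tcp_pos: [560.8, 270.5, 389.9]
eef_rot: [[1.0, -0.001, -0.0], [0.0, -0.001, 1.0], [-0.001, -1.0, -0.001]]
force: [-0.5, -0.3, -1.1]
gripper_width: 12.3
```

```bash
python3 - <<'E'
from h import *
s=observe();print(s["time"],s["tcp_pos"],s["eef_rot"].round(4),s["force"],s["torque"],s["gripper_width"])
for n in("wrist","scene","top"):
    c=cam(n,s);im=c["pixels"][:,:,::-1];cv2.imwrite(f"pics/{n}5.png",im)
    x,y=proj(c,(562,276,90)).astype(int);print(n,x-50,y-40)
    cv2.imwrite(f"pics/{n}5z.png",cv2.resize(im[max(y-40,0):y+40,x-50:x+50],None,fx=7,fy=7,interpolation=cv2.INTER_CUBIC))
E
```

```text
7.5833 [560.83415369 270.47272144 389.86530783] [[ 1.e+00 -8.e-04 -3.e-04]
 [ 3.e-04 -8.e-04  1.e+00]
 [-8.e-04 -1.e+00 -8.e-04]] [-0.51971448 -0.27546105 -1.10018187] [0.00508866 0.08092666 0.02673283] 12.331825476188087
wrist 205 144
scene 346 160
top 69 149
```

View pics/wrist5z.png

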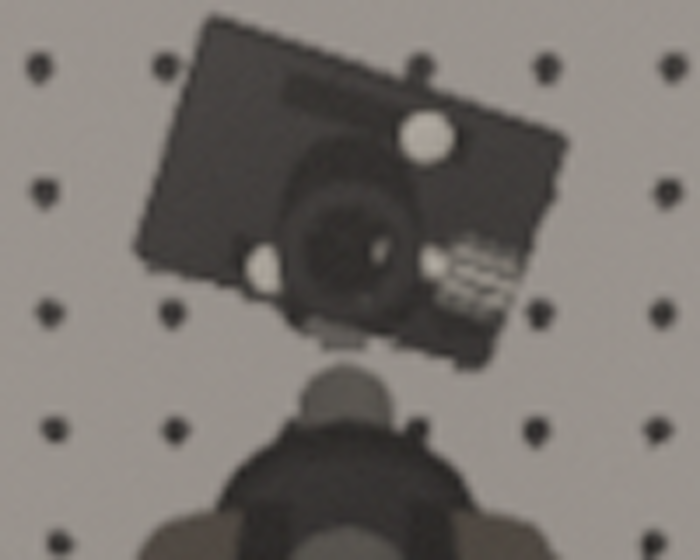

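View pics/scene5z.png

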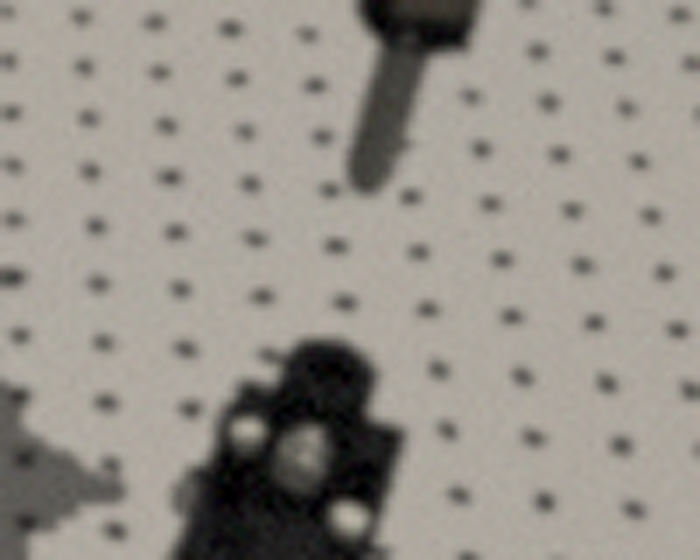

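View pics/top5z.png

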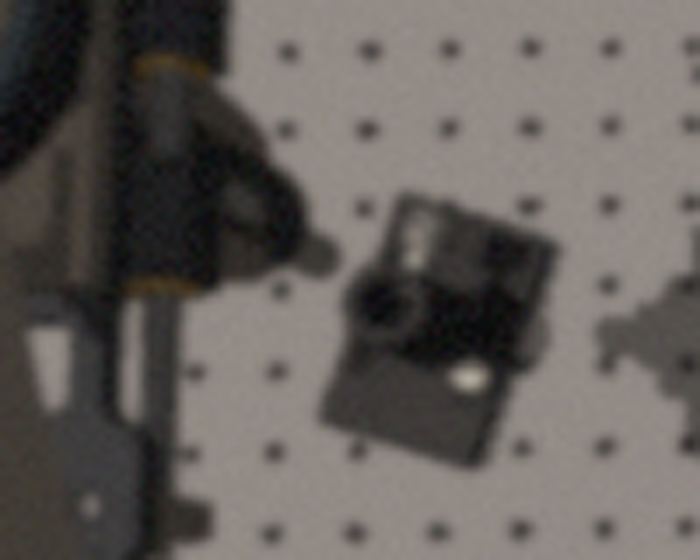

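```bash
cat > m.py <<'E'
from h import *
s=observe();c=cam("wrist",s)
R=s["eef_rot"];g=s["tcp_pos"]
foot=g+R@[0,260.5,0];print("foot pred",foot,proj(c,foot),"px full r",proj(c,foot+R@[6.35,-5,0])-proj(c,foot+R@[0,-5,0]))
E
python3 - <<'E'
exec(open('m.py').read())
print("rim wrist",plane(c,254.6,178.9,60), "R px",proj(c,(575,276,60))-proj(c,(562,276,60)))
print("foot wrist",plane(c,205+344.5/7-.0,144+408/7,129.4))
t=cam("top");sc=cam("scene")
print("rim top",plane(t,123,192.2,60),plane(t,69+383/7,149+305/7,60))
print("foot top",proj(t,foot),"scene",proj(sc,foot), "seen scene",346+367/7,160+180/7)
print("rim scene",plane(sc,346+330/7,160+370/7,60), plane(sc,392.2,212.6,60))
E
```

```text
foot pred [560.99246798 270.44118128 129.81364196] [253.83635603 200.32811993] px full r [6.87899636 0.00932666]
rim wrist [561.76663033 276.48501908  60.        ] R px [10.92806216  0.01126605]
foot wrist [561.35000118 268.39362079 129.4       ]
rim top [560.86923996 277.40309996  60.        ] [560.09044087 275.9583464   60.        ]
foot top [115.50113698 186.17763338] scene [397.5138458  185.17650869] seen scene 398.42857142857144 185.71428571428572
rim scene [564.91630915 276.32440454  60.        ] [564.43294249 274.56695661  60.        ]
```

>>> {"name": "jog_arm", "arguments": {"targets": [[0.5,5,3,0,0,0],[0.5,12,2.5,0,0,0],[0,15,0,0,0,0],[0,14,0,0,0,0],[0,8,0,0,0,0],[0,0,0,0,0,0],[0,0,0,0,0,0],[0,0,0,0,0,0],[0,0,0,0,0,0]]}}

```text
time: 8.63
tcp_pos: [562.3, 277.4, 337.0]
eef_rot: [[1.0, 0.001, -0.001], [0.001, 0.001, 1.0], [0.001, -1.0, 0.001]]
force: [-0.1, 0.1, -0.6]
gripper_width: 11.6
```

```bash
python3 - <<'E'
exec(open('m.py').read())
print(s["time"],s["tcp_pos"],s["force"],s["torque"],s["gripper_width"])
for n in("wrist","scene","top"):
    c=cam(n,s);im=c["pixels"][:,:,::-1];cv2.imwrite(f"pics/{n}6.png",im)
    x,y=proj(c,(562,276,65)).astype(int);print(n,x-40,y-30)
    cv2.imwrite(f"pics/{n}6z.png",cv2.resize(im[max(y-30,0):y+30,x-40:x+40],None,fx=9,fy=9,interpolation=cv2.INTER_CUBIC))
E
```

```text
foot pred [562.64805993 277.51160461  76.47014622] [253.83595438 200.32877447] px full r [6.8790165  0.00932257]
8.6333 [562.33380065 277.35508084 336.96990964] [-0.0730456   0.05061829 -0.55157866] [-0.00332147  0.07305468  0.02224377] 11.591376095159816
wrist 213 168
scene 353 179
top 82 161
```

View pics/wrist6z.png

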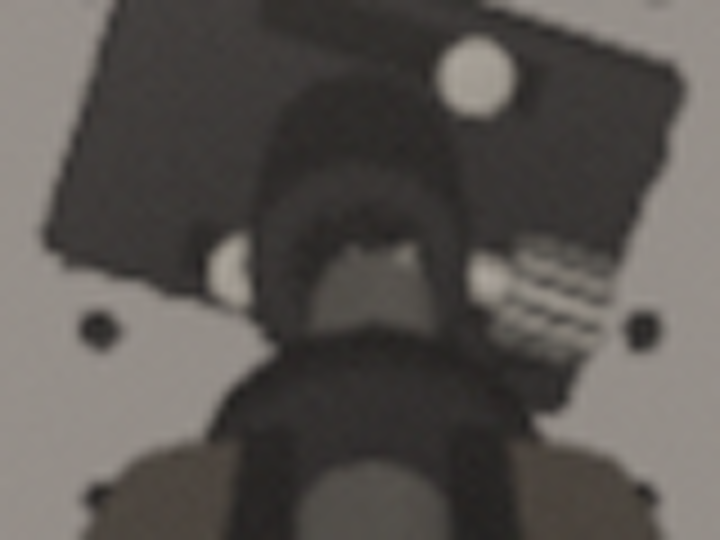

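View pics/scene6z.png

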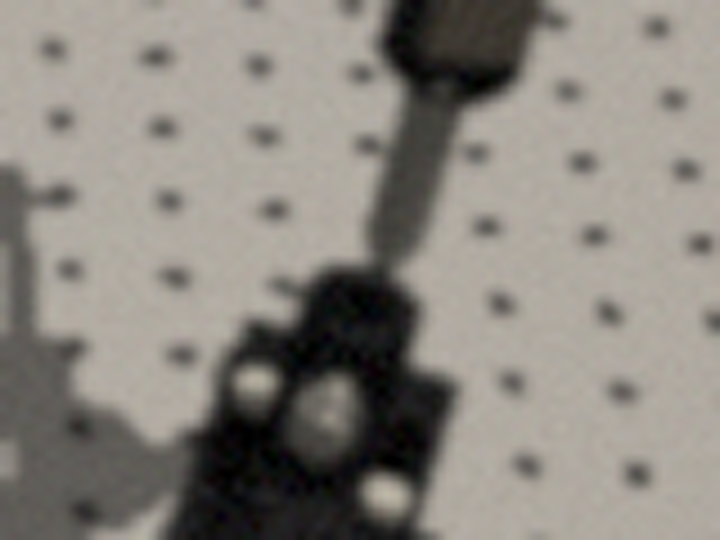

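View pics/top6z.png

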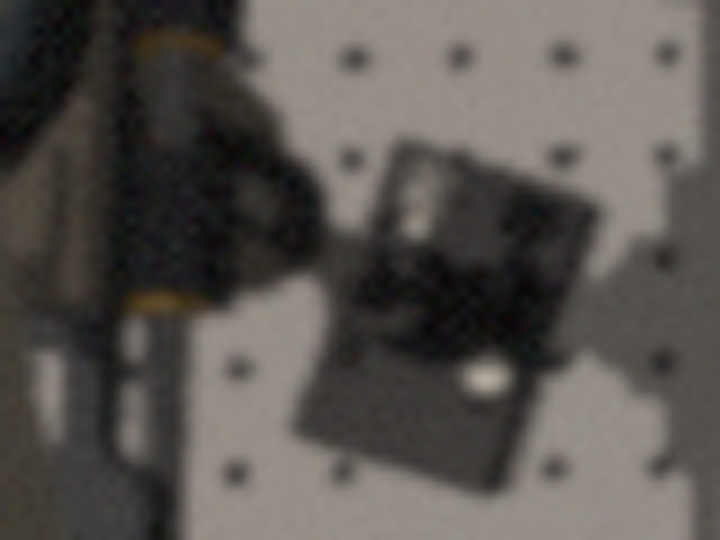

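```bash
python3 - <<'E'
import cv2,numpy as np
def e(f,x,y,w,h,k,lo,hi):
    im=cv2.imread(f)[y:y+h,x:x+w].astype(float)
    im=np.clip((im-lo)/(hi-lo),0,1)**.7*255
    return cv2.resize(im.astype(np.uint8),None,fx=k,fy=k,interpolation=cv2.INTER_CUBIC)
a=e("pics/wrist5.png",230,155,50,50,8,15,90);b=e("pics/wrist6.png",230,168,50,50,8,15,90)
cv2.imwrite("pics/e.png",np.hstack([a,b]))
E
```

```text
(no output)
```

View pics/e.png

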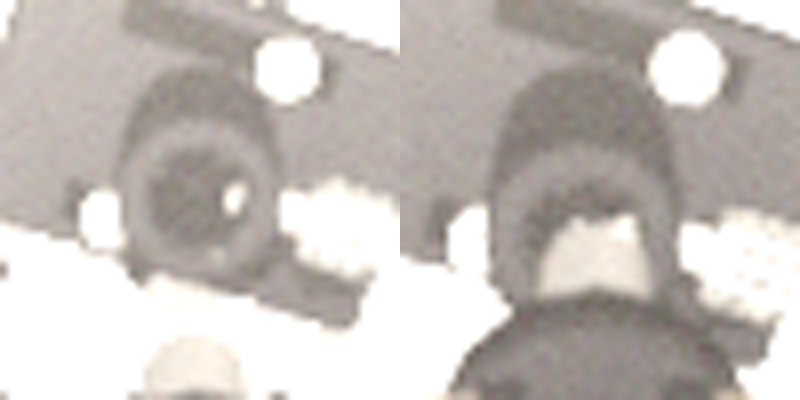

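```bash
python3 - <<'E'
exec(open('m.py').read())
print(proj(c,(561.7,276.3,60)),[proj(c,(561.7+a,276.3+b,60)) for a,b in((13,0),(-13,0),(0,13))])
print(plane(c,252.6,197,60),plane(c,230+(196-.5)/8,168+215/8,76.5),s["tcp_pos"])
E
```

```text
foot pred [562.35945336 277.31183142  76.25800252] [253.83600618 200.32855317] px full r [6.87901159 0.00932356]
[253.19117429 196.7298623 ] [array([266.17409033, 196.75643167]), array([240.20777332, 196.70329194]), array([253.20779615, 184.06557473])]
[561.10825914 276.0179406   60.        ] [562.91220629 282.69657266  76.5       ] [562.14334825 277.20790557 336.75789215]
```

The wrist view puts the rim at about (561.5, 276.2). I'll shift (-0.8, -1.0) and descend to the mouth carefully.

>>> {"name": "jog_arm", "arguments": {"targets": [[-0.8,2,-1,0,0,0],[0,5,0,0,0,0],[0,5,0,0,0,0],[0,3,0,0,0,0],[0,1,0,0,0,0],[0,1,0,0,0,0],[0,1,0,0,0,0],[0,0,0,0,0,0]]}}

```text
time: 9.55
tcp_pos: [561.2, 276.2, 318.0]
eef_rot: [[1.0, -0.0, -0.001], [0.001, -0.0, 1.0], [-0.0, -1.0, -0.0]]
force: [-0.1, 0.3, -0.9]
gripper_width: 11.9
```

```bash
cat > st.py <<'E'
exec(open('m.py').read())
print(s["time"],"tcp",s["tcp_pos"].round(2),"F",s["force"].round(2),"M",s["torque"].round(3),s["gripper_width"])
import sys
n=sys.argv[1]
c=cam("wrist",s);w=c["pixels"][:,:,::-1];c=cam("scene");im=c["pixels"][:,:,::-1]
x,y=proj(c,(562,276,75)).astype(int);print(x-25,y-25)
f=lambda i,x,y,lo,hi:cv2.resize((np.clip((i[y:y+50,x:x+50].astype(float)-lo)/(hi-lo),0,1)**.7*255).astype(np.uint8),None,fx=8,fy=8,interpolation=cv2.INTER_CUBIC)
cv2.imwrite(f"pics/{n}.png",np.hstack([f(w,230,165,15,90),f(im,x-25,y-25,0,200)]))
E
python3 st.py s7
```

```text
foot pred [561.20304559 276.14173557  57.52399615] [253.83610555 200.32799427] px full r [6.87899987 0.00932592]
9.55 tcp [561.24 276.16 318.02] F [-0.11  0.31 -0.89] M [-0.046  0.008  0.046] 11.888367302664367
369 181
```

View pics/s7.png

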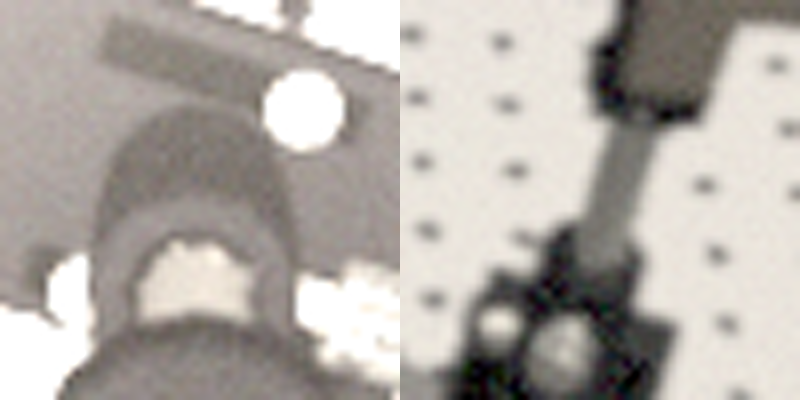

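The foot is in the mouth with no contact force, and the views look centred. I'll go on down slowly.

>>> {"name": "jog_arm", "arguments": {"targets": [[0,1,0,0,0,0],[0,1,0,0,0,0],[0,1,0,0,0,0],[0,1,0,0,0,0],[0,0,0,0,0,0]]}}

```text
time: 10.12
tcp_pos: [561.1, 276.1, 313.9]
eef_rot: [[1.0, -0.0, -0.001], [0.001, -0.0, 1.0], [-0.0, -1.0, -0.0]]
force: [-0.4, 0.7, -0.7]
gripper_width: 12.0
```

```bash
python3 st.py s8
```

```text
foot pred [561.0360774  276.05964139  53.37730409] [253.83612971 200.32787703] px full r [6.87899735 0.00932643]
10.1167 tcp [561.14 276.11 313.88] F [-0.4   0.68 -0.72] M [-0.045  0.043  0.019] 11.99927720691374
369 181
```

View pics/s8.png

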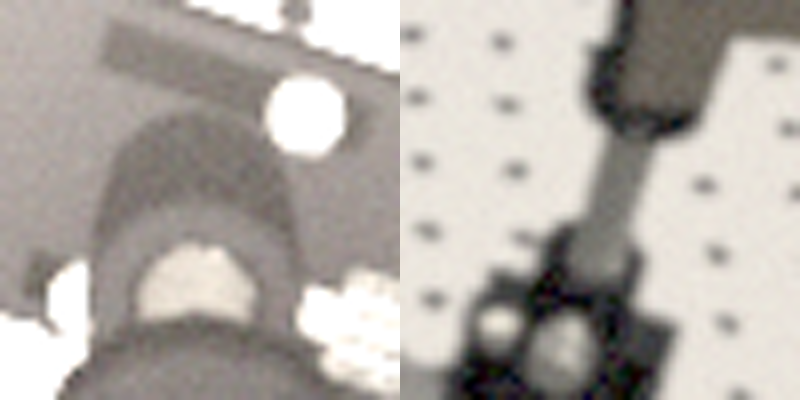

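>>> {"name": "jog_arm", "arguments": {"targets": [[0,1,0,0,0,0],[0,1,0,0,0,0],[0,1,0,0,0,0]]}}

```text
time: 10.52
tcp_pos: [561.2, 276.2, 311.1]
eef_rot: [[1.0, 0.0, -0.001], [0.001, 0.0, 1.0], [0.0, -1.0, 0.0]]
force: [-1.0, -0.4, -0.3]
gripper_width: 12.1
```

>>> {"name": "jog_arm", "arguments": {"targets": [[0,1,0,0,0,0],[0,1,0,0,0,0],[0,1,0,0,0,0]]}}

```text
time: 10.77
tcp_pos: [561.2, 276.2, 308.0]
eef_rot: [[1.0, -0.0, -0.001], [0.001, -0.0, 1.0], [-0.0, -1.0, -0.0]]
force: [-0.7, -0.8, -1.0]
gripper_width: 11.9
```

>>> {"name": "jog_arm", "arguments": {"targets": [[0,1,0,0,0,0],[0,1,0,0,0,0],[0,1,0,0,0,0]]}}

```text
time: 11.02
tcp_pos: [561.2, 276.2, 305.1]
eef_rot: [[1.0, -0.0, -0.001], [0.001, -0.0, 1.0], [-0.0, -1.0, -0.0]]
force: [0.4, -0.8, -0.1]
gripper_width: 11.8
```

>>> {"name": "jog_arm", "arguments": {"targets": [[0,0.7,0,0,0,0],[0,0.7,0,0,0,0],[0,0.6,0,0,0,0]]}}

```text
time: 11.27
tcp_pos: [561.1, 276.2, 303.2]
eef_rot: [[1.0, -0.0, -0.001], [0.001, 0.0, 1.0], [-0.0, -1.0, 0.0]]
force: [-1.1, -0.3, 1.5]
gripper_width: 12.2
```

>>> {"name": "jog_arm", "arguments": {"targets": [[0,0.7,0,0,0,0],[0,0.7,0,0,0,0],[0,0.6,0,0,0,0]]}}

```text
time: 11.52
tcp_pos: [561.1, 276.2, 301.3]
eef_rot: [[1.0, -0.0, -0.001], [0.001, -0.0, 1.0], [-0.0, -1.0, -0.0]]
force: [-2.6, -0.6, 3.8]
gripper_width: 11.9
```

>>> {"name": "jog_arm", "arguments": {"targets": [[0,0.7,0,0,0,0],[0,0.7,0,0,0,0],[0,0.6,0,0,0,0]]}}

```text
time: 11.77
tcp_pos: [561.1, 276.1, 299.1]
eef_rot: [[1.0, -0.0, -0.001], [0.001, -0.0, 1.0], [-0.0, -1.0, -0.0]]
force: [-2.0, -0.5, 2.9]
gripper_width: 11.6
```

The plunger has engaged at about 4 N. I'll continue in small steps and feel for the pad.

>>> {"name": "jog_arm", "arguments": {"targets": [[0,0.5,0,0,0,0],[0,0.5,0,0,0,0]]}}

```text
time: 11.93
tcp_pos: [561.2, 276.2, 298.1]
eef_rot: [[1.0, -0.0, -0.001], [0.001, -0.0, 1.0], [-0.0, -1.0, -0.0]]
force: [-3.2, 0.2, 4.6]
gripper_width: 11.9
```

>>> {"name": "jog_arm", "arguments": {"targets": [[0,0.5,0,0,0,0],[0,0.5,0,0,0,0]]}}

```text
time: 12.1
tcp_pos: [561.2, 276.2, 297.2]
eef_rot: [[1.0, -0.0, -0.001], [0.001, -0.0, 1.0], [-0.0, -1.0, -0.0]]
force: [-2.2, -0.7, 0.5]
gripper_width: 12.3
```

>>> {"name": "jog_arm", "arguments": {"targets": [[0,0.5,0,0,0,0],[0,0.5,0,0,0,0]]}}

```text
time: 12.27
tcp_pos: [561.2, 276.1, 296.1]
eef_rot: [[1.0, -0.0, -0.001], [0.001, -0.0, 1.0], [-0.0, -1.0, -0.0]]
force: [-2.9, -0.6, 3.5]
gripper_width: 11.8
```

>>> {"name": "jog_arm", "arguments": {"targets": [[0,0.5,0,0,0,0],[0,0.5,0,0,0,0]]}}

```text
time: 12.43
tcp_pos: [561.2, 276.2, 295.1]
eef_rot: [[1.0, -0.0, -0.001], [0.001, -0.0, 1.0], [-0.0, -1.0, -0.0]]
force: [-3.4, -0.4, 4.4]
gripper_width: 12.0
```

>>> {"name": "jog_arm", "arguments": {"targets": [[0,0.5,0,0,0,0],[0,0.5,0,0,0,0]]}}

```text
time: 12.6
tcp_pos: [561.2, 276.2, 294.1]
eef_rot: [[1.0, -0.0, -0.001], [0.001, -0.0, 1.0], [-0.0, -1.0, -0.0]]
force: [-3.9, -0.5, 5.0]
gripper_width: 11.9
```

>>> {"name": "jog_arm", "arguments": {"targets": [[0,0.5,0,0,0,0],[0,0.5,0,0,0,0]]}}

```text
time: 12.77
tcp_pos: [561.2, 276.2, 293.2]
eef_rot: [[1.0, -0.0, -0.001], [0.001, 0.0, 1.0], [-0.0, -1.0, 0.0]]
force: [-5.0, -1.5, 7.7]
gripper_width: 11.6
```

>>> {"name": "jog_arm", "arguments": {"targets": [[-0.2,0.5,0,0,0,0],[0,0.5,0,0,0,0]]}}

```text
time: 12.93
tcp_pos: [561.1, 276.2, 292.2]
eef_rot: [[1.0, 0.0, -0.001], [0.001, 0.0, 1.0], [0.0, -1.0, 0.0]]
force: [-3.5, -0.7, 2.3]
gripper_width: 12.0
```

>>> {"name": "jog_arm", "arguments": {"targets": [[0,0.5,0,0,0,0],[0,0.5,0,0,0,0]]}}

```text
time: 13.1
tcp_pos: [561.0, 276.2, 291.2]
eef_rot: [[1.0, 0.0, -0.001], [0.001, 0.0, 1.0], [0.0, -1.0, 0.0]]
force: [-1.9, -0.6, 3.2]
gripper_width: 12.1
```

>>> {"name": "jog_arm", "arguments": {"targets": [[-0.1,0.5,0,0,0,0],[0,0.5,0,0,0,0]]}}

```text
time: 13.27
tcp_pos: [561.0, 276.2, 290.2]
eef_rot: [[1.0, 0.0, -0.001], [0.001, 0.0, 1.0], [0.0, -1.0, 0.0]]
force: [-3.0, -0.1, 3.3]
gripper_width: 11.6
```

>>> {"name": "jog_arm", "arguments": {"targets": [[0,0.5,0,0,0,0],[0,0.5,0,0,0,0]]}}

```text
time: 13.43
tcp_pos: [560.9, 276.2, 289.1]
eef_rot: [[1.0, 0.0, -0.001], [0.001, 0.0, 1.0], [0.0, -1.0, 0.0]]
force: [-2.3, 0.1, 4.8]
gripper_width: 11.9
```

```bash
python3 st.py s9
```

```text
foot pred [560.95185634 276.18824345  28.62717716] [253.83605949 200.32812289] px full r [6.87900279 0.00932549]
13.4333 tcp [560.94 276.18 289.13] F [-2.32  0.1   4.78] M [-0.114  0.666  0.028] 11.858701910246214
369 181
```

View pics/s9.png

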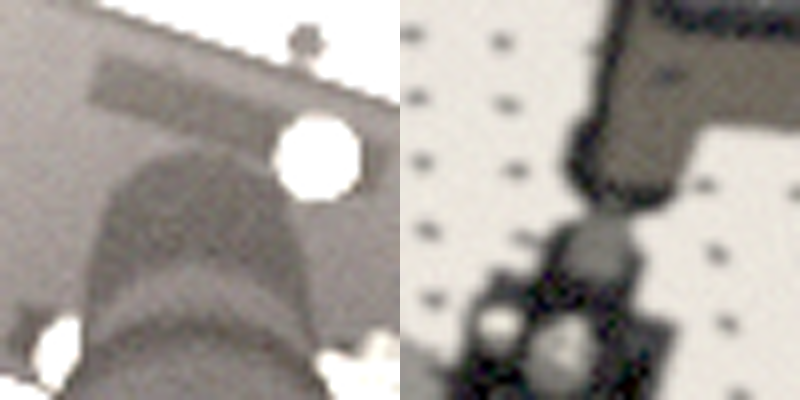

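>>> {"name": "jog_arm", "arguments": {"targets": [[0,0.5,0,0,0,0],[0,0.5,0,0,0,0]]}}

```text
time: 13.75
tcp_pos: [561.0, 276.2, 288.3]
eef_rot: [[1.0, 0.0, -0.001], [0.001, 0.0, 1.0], [0.0, -1.0, 0.0]]
force: [-4.3, -0.6, 4.0]
gripper_width: 11.8
```

>>> {"name": "jog_arm", "arguments": {"targets": [[0,0.5,0,0,0,0],[0,0.5,0,0,0,0]]}}

```text
time: 13.92
tcp_pos: [560.9, 276.2, 287.2]
eef_rot: [[1.0, 0.0, -0.001], [0.001, 0.0, 1.0], [0.0, -1.0, 0.0]]
force: [-2.8, -0.6, 5.4]
gripper_width: 11.9
```

>>> {"name": "jog_arm", "arguments": {"targets": [[0,0.5,0,0,0,0],[0,0.5,0,0,0,0]]}}

```text
time: 14.08
tcp_pos: [561.0, 276.2, 286.6]
eef_rot: [[1.0, 0.0, -0.001], [0.001, 0.0, 1.0], [0.0, -1.0, 0.0]]
force: [-2.9, -0.1, 4.6]
gripper_width: 12.0
```

>>> {"name": "jog_arm", "arguments": {"targets": [[0,0.5,0,0,0,0],[0,0.5,0,0,0,0]]}}

```text
time: 14.25
tcp_pos: [561.1, 276.3, 285.9]
eef_rot: [[1.0, 0.001, -0.001], [0.001, 0.0, 1.0], [0.001, -1.0, 0.0]]
force: [-4.4, -0.9, 13.4]
gripper_width: 11.8
```

The force has risen to 13.4 N, so this is probably the pad. I'll hold and re-read, and check for slip.

>>> {"name": "jog_arm", "arguments": {"targets": [[0,0,0,0,0,0],[0,0,0,0,0,0]]}}

```text
time: 14.42
tcp_pos: [561.1, 276.3, 285.9]
eef_rot: [[1.0, 0.001, -0.001], [0.001, 0.0, 1.0], [0.001, -1.0, 0.0]]
force: [-4.4, -1.2, 9.5]
gripper_width: 12.0
```

>>> {"name": "jog_arm", "arguments": {"targets": [[0,0.5,0,0,0,0],[0,0,0,0,0,0]]}}

```text
time: 14.58
tcp_pos: [561.1, 276.3, 285.7]
eef_rot: [[1.0, 0.001, -0.001], [0.001, 0.001, 1.0], [0.001, -1.0, 0.001]]
force: [-4.2, 0.1, 12.3]
gripper_width: 11.8
```

```bash
python3 - <<'E'
from h import *
s=observe();print(s["time"],s["tcp_pos"],s["force"],s["torque"])
c=cam("wrist",s);im=c["pixels"][:,:,::-1]
a=cv2.resize(im[210:290,200:310],None,fx=5,fy=5,interpolation=cv2.INTER_CUBIC)
b=cv2.resize(cv2.imread("pics/wrist6.png")[210:290,200:310],None,fx=5,fy=5,interpolation=cv2.INTER_CUBIC)
cv2.imwrite("pics/w10.png",cv2.resize(np.hstack([b,a]),None,fx=.7,fy=.7))
E
```

```text
14.5833 [561.14808158 276.34367033 285.74970744] [-4.22743079  0.10833938 12.32587359] [-0.3555543   1.18327069 -0.015222  ]
```

View pics/w10.png

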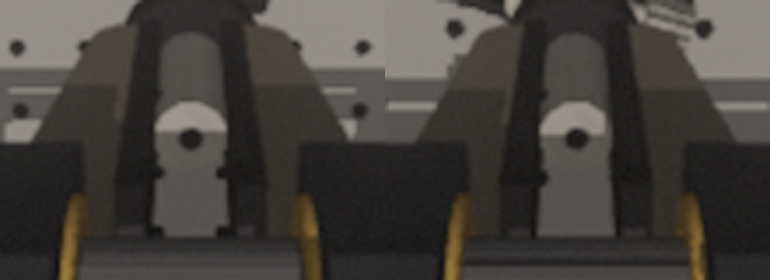

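>>> {"name": "jog_arm", "arguments": {"targets": [[0,0.5,0,0,0,0],[0,0,0,0,0,0]]}}

```text
time: 14.8
tcp_pos: [561.1, 276.3, 285.0]
eef_rot: [[1.0, 0.001, -0.001], [0.001, 0.0, 1.0], [0.001, -1.0, 0.0]]
force: [-4.5, -1.3, 10.5]
gripper_width: 11.9
```

>>> {"name": "jog_arm", "arguments": {"targets": [[0,0.5,0,0,0,0],[0,0,0,0,0,0]]}}

```text
time: 14.97
tcp_pos: [561.2, 276.4, 284.9]
eef_rot: [[1.0, 0.001, -0.001], [0.001, 0.001, 1.0], [0.001, -1.0, 0.001]]
force: [-4.8, -0.2, 14.3]
gripper_width: 12.0
```

>>> {"name": "jog_arm", "arguments": {"targets": [[0,0.5,0,0,0,0],[0,0,0,0,0,0]]}}

```text
time: 15.13
tcp_pos: [561.3, 276.4, 284.8]
eef_rot: [[1.0, 0.001, -0.001], [0.001, 0.001, 1.0], [0.001, -1.0, 0.001]]
force: [-6.4, -1.7, 16.3]
gripper_width: 12.2
```

>>> {"name": "jog_arm", "arguments": {"targets": [[0,0.4,0,0,0,0],[0,0,0,0,0,0]]}}

```text
time: 15.3
tcp_pos: [561.3, 276.5, 284.8]
eef_rot: [[1.0, 0.002, -0.001], [0.001, 0.001, 1.0], [0.002, -1.0, 0.001]]
force: [-6.3, -2.0, 19.8]
gripper_width: 12.0
```

The TCP has stopped at 284.8 while the force rose from 14 to 20 N. That is the pad's full give of about 2.5 mm, so the post is seated at roughly 15 N on the pad. I'll ease the command and open to about 20 mm.

>>> {"name": "jog_arm", "arguments": {"targets": [[0,-1,0,0,0,0],[0,0,0,0,0,0],[0,0,0,0,0,0],[0,0,0,0,0,0]], "grip": 200}}

```text
time: 15.63
tcp_pos: [561.6, 276.3, 284.0]
eef_rot: [[1.0, 0.002, -0.001], [0.001, 0.001, 1.0], [0.002, -1.0, 0.001]]
force: [2.2, 0.8, 4.0]
gripper_width: 19.9
```

```bash
python3 - <<'E'
from h import *
s=observe();print(s["time"],s["tcp_pos"],s["force"],s["torque"],s["gripper_width"])
c=cam("wrist",s);im=c["pixels"][:,:,::-1]
cv2.imwrite("pics/w11.png",cv2.resize(im[170:290,180:330],None,fx=5,fy=5,interpolation=cv2.INTER_CUBIC))
t=s["tcp_pos"]
c=cam("scene");im=c["pixels"][:,:,::-1];x,y=proj(c,(562,276,90)).astype(int);print(x-40,y-30)
cv2.imwrite("pics/s11.png",cv2.resize(im[y-30:y+30,x-40:x+40],None,fx=9,fy=9,interpolation=cv2.INTER_CUBIC))
E
```

```text
15.6333 [561.55100201 276.32140614 284.02716644] [2.16740747 0.75552985 3.98525174] [-0.02591561 -0.35590819  0.04938909] 19.898369071100007
356 170
```

View pics/w11.png

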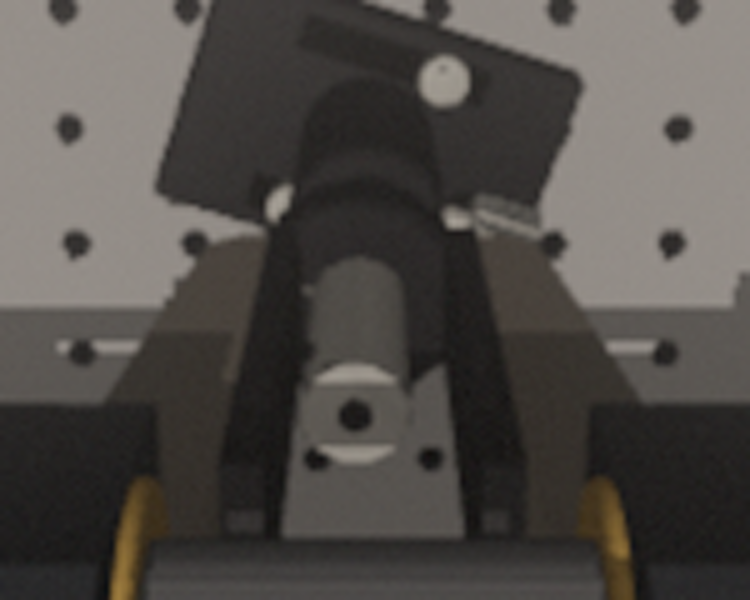

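View pics/s11.png

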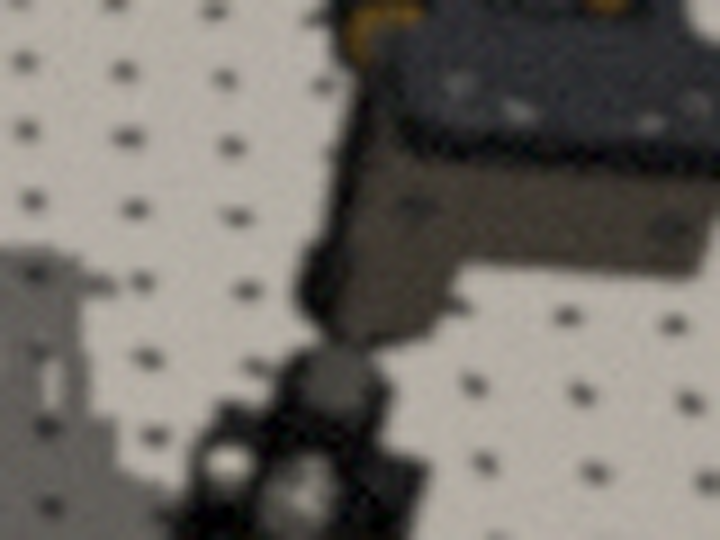

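>>> {"name": "jog_arm", "arguments": {"targets": [[-0.6,0,0,0,0,0],[0,0,0,0,0,0],[0,0,0,0,0,0]]}}

```text
time: 15.98
tcp_pos: [560.6, 276.2, 283.9]
eef_rot: [[1.0, 0.001, -0.001], [0.001, 0.0, 1.0], [0.001, -1.0, 0.0]]
force: [3.1, 0.9, 4.2]
gripper_width: 19.9
```

```bash
python3 - <<'E'
from h import *
s=observe();print(s["time"],s["tcp_pos"],s["eef_rot"].round(4),s["force"],s["torque"],s["gripper_width"])
c=cam("wrist",s);im=c["pixels"][:,:,::-1]
cv2.imwrite("pics/w12.png",cv2.resize(im[170:290,180:330],None,fx=5,fy=5,interpolation=cv2.INTER_CUBIC))
# apparent post top centre -> height guess
print([ (z,proj(c,(561,276.2,z)).round(1)) for z in (122,124,126,128)])
E
```

```text
15.9833 [560.56142392 276.23385124 283.8962814 ] [[ 1.e+00  8.e-04 -1.e-03]
 [ 1.e-03  3.e-04  1.e+00]
 [ 8.e-04 -1.e+00  3.e-04]] [3.1371477  0.92870478 4.17007849] [ 0.00363081 -0.57935003 -0.00726093] 19.870896330143893
[(122, array([254.1, 248.1])), (124, array([254.1, 249.7])), (126, array([254.1, 251.3])), (128, array([254.1, 253. ]))]
```

View pics/w12.png

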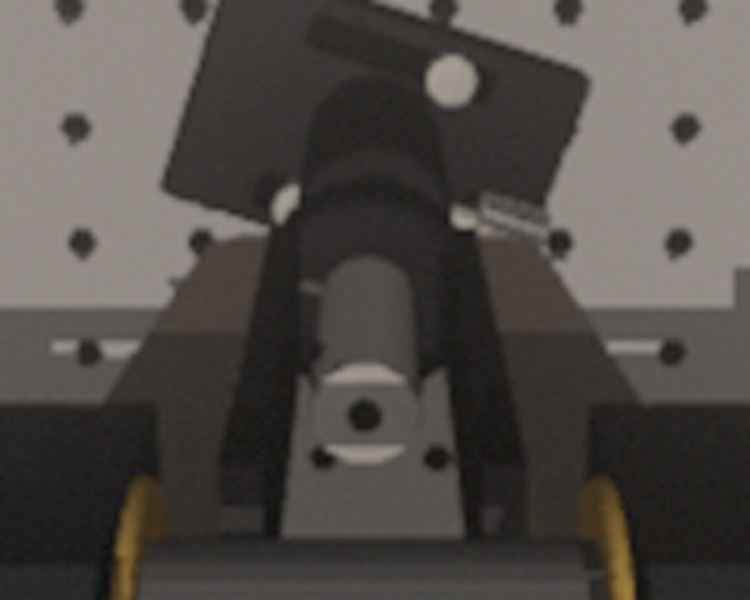

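The post stays put and the fingertips rest on the collar at about 4 N, which is its slide friction. I'll slide the collar down.

>>> {"name": "jog_arm", "arguments": {"targets": [[0,1,0,0,0,0],[0,2,0,0,0,0],[0,2,0,0,0,0],[0,2,0,0,0,0],[0,2,0,0,0,0],[0,1,0,0,0,0]]}}

```text
time: 16.53
tcp_pos: [560.2, 276.1, 273.3]
eef_rot: [[1.0, -0.001, -0.001], [0.001, -0.0, 1.0], [-0.001, -1.0, -0.0]]
force: [2.8, 0.6, 3.7]
gripper_width: 19.4
```

>>> {"name": "jog_arm", "arguments": {"targets": [[0,1,0,0,0,0],[0,2,0,0,0,0],[0,2,0,0,0,0],[0,2,0,0,0,0],[0,1,0,0,0,0]]}}

```text
time: 16.95
tcp_pos: [560.3, 276.1, 265.4]
eef_rot: [[1.0, -0.0, -0.001], [0.001, -0.0, 1.0], [-0.0, -1.0, -0.0]]
force: [2.6, 1.2, 4.6]
gripper_width: 20.2
```

```bash
python3 - <<'E'
from h import *
s=observe();print(s["time"],s["tcp_pos"],s["eef_rot"].round(4),s["force"],s["torque"],s["gripper_width"])
c=cam("wrist",s);im=c["pixels"][:,:,::-1]
cv2.imwrite("pics/w13.png",cv2.resize(im[170:290,180:330],None,fx=5,fy=5,interpolation=cv2.INTER_CUBIC))
c=cam("scene");im=c["pixels"][:,:,::-1];x,y=proj(c,(562,276,90)).astype(int);print(x-40,y-30)
cv2.imwrite("pics/s13.png",cv2.resize(im[y-30:y+30,x-40:x+40],None,fx=9,fy=9,interpolation=cv2.INTER_CUBIC))
E
```

```text
16.95 [560.25527615 276.14673216 265.4210479 ] [[ 1.e+00 -3.e-04 -9.e-04]
 [ 9.e-04 -1.e-04  1.e+00]
 [-3.e-04 -1.e+00 -1.e-04]] [2.57445055 1.21726254 4.56355859] [ 0.03868175 -0.38059334  0.01975617] 20.223430687534204
356 170
```

View pics/w13.png

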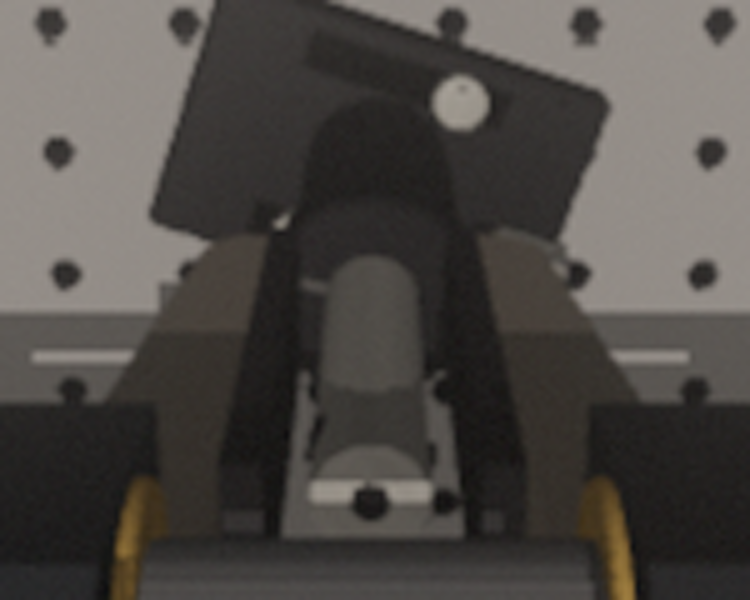

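View pics/s13.png

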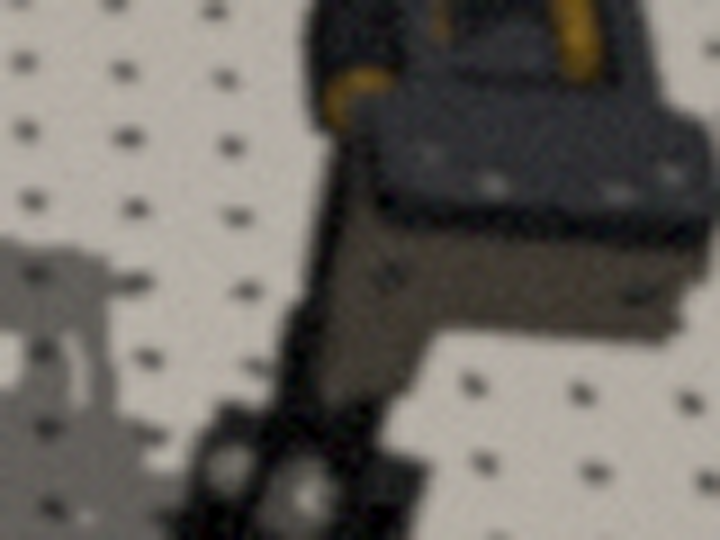

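>>> {"name": "jog_arm", "arguments": {"targets": [[0.1,1,0,0,0,0],[0.1,1,0,0,0,0],[0,1,0,0,0,0]]}}

```text
time: 17.3
tcp_pos: [560.2, 276.1, 262.6]
eef_rot: [[1.0, -0.001, -0.001], [0.001, -0.0, 1.0], [-0.001, -1.0, -0.0]]
force: [0.3, 1.0, 3.9]
gripper_width: 19.9
```

>>> {"name": "jog_arm", "arguments": {"targets": [[0,0.5,0,0,0,0],[0,0.5,0,0,0,0]]}}

```text
time: 17.47
tcp_pos: [560.2, 276.1, 261.5]
eef_rot: [[1.0, -0.001, -0.001], [0.001, -0.0, 1.0], [-0.001, -1.0, -0.0]]
force: [-1.4, -0.5, 4.4]
gripper_width: 19.5
```

>>> {"name": "jog_arm", "arguments": {"targets": [[0,0.4,0,0,0,0],[0,0.4,0,0,0,0]]}}

```text
time: 17.63
tcp_pos: [560.2, 276.1, 260.8]
eef_rot: [[1.0, -0.001, -0.001], [0.001, -0.0, 1.0], [-0.001, -1.0, -0.0]]
force: [-1.6, 0.5, 4.0]
gripper_width: 20.2
```

Fingertips are at 70.8. I'll take small steps to contact with the rim.

>>> {"name": "jog_arm", "arguments": {"targets": [[0,0.3,0,0,0,0],[0,0.3,0,0,0,0]]}}

```text
time: 17.8
tcp_pos: [560.2, 276.2, 260.5]
eef_rot: [[1.0, -0.001, -0.001], [0.001, -0.0, 1.0], [-0.001, -1.0, -0.0]]
force: [-3.5, -0.9, 10.4]
gripper_width: 19.7
```

>>> {"name": "jog_arm", "arguments": {"targets": [[0,0.3,0,0,0,0],[0,0.3,0,0,0,0]]}}

```text
time: 17.97
tcp_pos: [560.3, 276.2, 260.4]
eef_rot: [[1.0, -0.001, -0.001], [0.001, -0.0, 1.0], [-0.001, -1.0, -0.0]]
force: [-5.2, -1.5, 15.4]
gripper_width: 19.4
```

>>> {"name": "jog_arm", "arguments": {"targets": [[0,0.3,0,0,0,0],[0,0.3,0,0,0,0]]}}

```text
time: 18.13
tcp_pos: [560.2, 276.2, 260.4]
eef_rot: [[1.0, -0.001, -0.001], [0.001, -0.0, 1.0], [-0.001, -1.0, -0.0]]
force: [-7.5, -1.8, 20.6]
gripper_width: 20.2
```

The collar bottomed on the rim at 260.4, with the force going from 4 to 20 N and no further travel. Unload, open, and retreat straight up.

>>> {"name": "jog_arm", "arguments": {"targets": [[0,-0.8,0,0,0,0],[0,-0.8,0,0,0,0],[0,-0.8,0,0,0,0],[0,0,0,0,0,0]]}}

```text
time: 18.47
tcp_pos: [560.6, 276.1, 261.4]
eef_rot: [[1.0, 0.0, -0.001], [0.001, -0.0, 1.0], [0.0, -1.0, -0.0]]
force: [0.5, 0.5, -0.6]
gripper_width: 19.8
```

>>> {"name": "jog_arm", "arguments": {"targets": [[0,0,0,0,0,0],[0,0,0,0,0,0],[0,0,0,0,0,0],[0,-5,0,0,0,0],[0,-15,0,0,0,0],[0,-20,0,0,0,0],[0,-20,0,0,0,0],[0,-20,0,0,0,0],[0,-20,0,0,0,0],[0,-20,0,0,0,0],[0,-10,0,0,0,0]], "grip": 120}}

```text
time: 19.38
tcp_pos: [560.9, 276.4, 394.5]
eef_rot: [[1.0, 0.003, -0.001], [0.001, 0.001, 1.0], [0.003, -1.0, 0.001]]
force: [0.4, 0.7, 1.1]
gripper_width: 48.7
```

>>> {"name": "jog_arm", "arguments": {"targets": [[0,0,-15,0,0,0],[0,0,-25,0,0,0],[0,0,-25,0,0,0],[0,0,-15,0,0,0],[0,0,0,0,0,0],[0,0,0,0,0,0]]}}

```text
time: 19.88
tcp_pos: [560.6, 195.3, 391.1]
eef_rot: [[1.0, -0.001, 0.001], [-0.001, 0.0, 1.0], [-0.001, -1.0, 0.0]]
force: [0.0, -0.2, -0.5]
gripper_width: 48.6
```

```bash
python3 - <<'E'
from h import *
s=observe();print(s["time"],s["tcp_pos"],s["eef_rot"].round(4),s["force"],s["gripper_width"])
L=[]
for n in("wrist","scene","top"):
    c=cam(n,s);im=c["pixels"][:,:,::-1];cv2.imwrite(f"pics/{n}14.png",im)
    x,y=proj(c,(561.5,276,90)).astype(int);print(n,x-35,y-45,[proj(c,(561.3,276.2,z)).round(1) for z in(124,125,126,60,70)])
    L.append(cv2.resize(im[max(y-45,0):max(y-45,0)+90,x-35:x+35],None,fx=3.7,fy=6,interpolation=cv2.INTER_CUBIC))
cv2.imwrite("pics/f14.png",np.hstack(L))
E
```

```text
19.8833 [560.58048658 195.26876186 391.08518252] [[ 1.e+00 -8.e-04  1.e-03]
 [-1.e-03  0.e+00  1.e+00]
 [-8.e-04 -1.e+00  0.e+00]] [ 0.01589006 -0.17075214 -0.53057737] 48.60253097801052
wrist 220 67 [array([254.9, 110.8]), array([254.9, 110.8]), array([254.9, 110.7]), array([254.8, 113.3]), array([254.8, 113. ])]
scene 361 155 [array([400. , 187.8]), array([400.1, 187.4]), array([400.2, 187. ]), array([392.9, 211.5]), array([394. , 207.9])]
top 84 144 [array([113.4, 186.6]), array([113.2, 186.5]), array([113. , 186.4]), array([123.6, 192. ]), array([122.1, 191.2])]
```

View pics/f14.png

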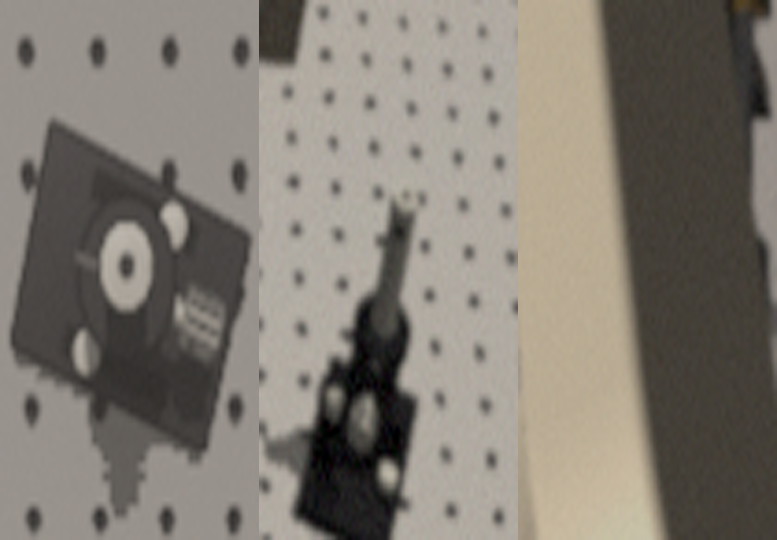

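View pics/scene14.png

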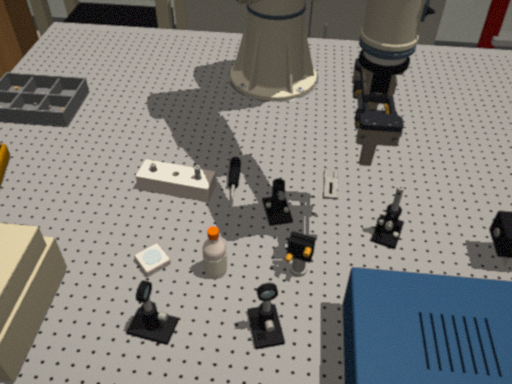

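The post stands upright in the shorter holder, with its top at scene (400,188) and the collar on the rim. Everything else is unmoved and the gripper is clear. Handing in.

```bash
python3 -c "
from rig import *
print(hand_in())"
```

```text
the job is handed in; nothing more can be done
None
```

The post is in the shorter holder, seated on its pad with the collar resting on the rim. I handed the job in at about 20 s, with the gripper well clear.

- **Seating:** The plunger drag was mostly 3 to 5 N, with one reading of 7.7 N. The pad met the post about 34 mm below the rim. I pressed to 19.8 N in total, roughly 15 N of it on the pad. By then the arm had stopped advancing while the force still rose, which means the pad was fully compressed.
- **Collar:** I slid it down with the open fingertips at about 4 N. Against the rim the force rose to 20.6 N with no further travel. I then let go and backed off.
- **Last checks:** The wrist and scene pictures show the post upright, the collar at the rim and the other objects in the scene view where they were. The force on the tool was near zero. The top camera's view of the holder was blocked by the arm.
- **Not confirmed:** A wrist picture taken after I let go suggested the post may have risen 1 to 2 mm as the pad recovered. In the last scene picture the post top is within about a pixel (2 to 3 mm) of the expected height. That is too coarse to settle whether it rose.

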